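# Try the flip-top lids and put the binding jar to soak

## Task

Two washed jars stand in the steel caddy; the lid of one swings freely, the lid of the other binds early in its arc. Swing each lid up gently as far as it will go of its own accord and leave it there: the free one standing fully open, the other just where it binds, never forcing it so that the jar is pulled up out of its cup by the lid. Then lift the jar whose lid binds out by its glass and stand it upright in the basin to soak; the other jar stays in the caddy with its lid open, and the brush, soap dish and bottle are left alone.

Things in the scene. Friction and masses are not known exactly. Their poses are not given: they have to be found in the camera images.
- jar_a: one of two look-alike glass jars, 64 mm in diameter, 116 mm high to the rim, 0.56 kg with its lid; origin: centre of its underside, z up, -x is its front (lid tab), +x its hinge side. One jar has a free hinge, the other one that binds. Either may stand in either cup of the caddy. To carry it, grip the glass across its y sides about 100 mm above the underside, where nothing sticks out
- lid_a (a joint): angle of jar_a's flip-top lid: 0 = down, grows as it swings up and back. A good hinge is lightly stiff (about 1 N at the tab), stays where it is left and stops at 1.75, a little behind upright. A binding one feels and stays alike but stops dead somewhere from 0.28 to 0.4. Pushing on against a stop (about 5 N) lifts the jar. Lid: steel disc, 60 mm across, 4 mm thick
- tab_a (a point): middle of the rolled end of the thumb tab on jar_a's lid: a round bar 8 mm thick and 24 mm long, along the jar's y axis, on an 18 mm wide strip; 94 mm from the hinge line. With the lid down it is 26 mm in front of the glass and 121 mm above the jar's underside, clear all round; pinched by its two ends it can turn between the fingers. Its frame turns with the lid
- hinge_a (a point): middle of the hinge line of jar_a's lid, which runs along the jar's y axis 36 mm behind (+x) the jar's centre, 119 mm above its underside; its frame turns with the lid. With the lid upright its tab stands about 217 mm above the jar's underside
- jar_b: one of two look-alike glass jars, 64 mm in diameter, 116 mm high to the rim, 0.56 kg with its lid; origin: centre of its underside, z up, -x is its front (lid tab), +x its hinge side. One jar has a free hinge, the other one that binds. Either may stand in either cup of the caddy. To carry it, grip the glass across its y sides about 100 mm above the underside, where nothing sticks out
- lid_b (a joint): angle of jar_b's flip-top lid: 0 = down, grows as it swings up and back. A good hinge is lightly stiff (about 1 N at the tab), stays where it is left and stops at 1.75, a little behind upright. A binding one feels and stays alike but stops dead somewhere from 0.28 to 0.4. Pushing on against a stop (about 5 N) lifts the jar. Lid: steel disc, 60 mm across, 4 mm thick
- tab_b (a point): middle of the rolled end of the thumb tab on jar_b's lid: a round bar 8 mm thick and 24 mm long, along the jar's y axis, on an 18 mm wide strip; 94 mm from the hinge line. With the lid down it is 26 mm in front of the glass and 121 mm above the jar's underside, clear all round; pinched by its two ends it can turn between the fingers. Its frame turns with the lid
- hinge_b (a point): middle of the hinge line of jar_b's lid, which runs along the jar's y axis 36 mm behind (+x) the jar's centre, 119 mm above its underside; its frame turns with the lid. With the lid upright its tab stands about 217 mm above the jar's underside
- caddy: stainless caddy screwed to the desk: two open square cups, 73 mm outside, 55 mm high, 3 mm walls and floor, their centres 70 mm to either side of the origin along y; origin: centre of its underside; each cup holds a jar with 1.5 mm of play on each side, the jar's underside 3 mm above the desk
- basin: loose round orange plastic basin, empty, open on top, 274 mm over the rim, 83 mm high, flat inner floor 5 mm above the desk and about 212 mm in diameter; origin: centre of its underside
- brush: bystander: bamboo-handled scrub brush lying on the desk, 210 mm long, 40 mm high; origin: underside, near its middle
- soap_dish: bystander: white dish 85 x 115 mm, 22 mm high, with a piece of soap in it, 29 mm high over all; origin: centre of its underside
- bottle: bystander: standing white bottle, 60 mm in diameter, 170 mm high; origin: centre of its underside
Not all that is in view belongs to the job. What is shaped like the jar_a but orange or red is not meant.

How it is judged:
On the way, in this order (a step that is already met when the one before it is completed fails the run):
1. both lids have been swung up as far as they go: the free one stands fully open (over 1.45 rad) and the binding one is up at its bind (over 0.22 rad), both jars still in their cups (((value of joint lid_a above 1.45 rad and value of joint lid_b above 0.22 rad) or (value of joint lid_b above 1.45 rad and value of joint lid_a above 0.22 rad)) and height (world z) of each of jar_a, jar_b below 0.012 m), for 0.2 s.
2. the jar with the binding lid stands upright in the basin (((horizontal distance between jar_b and basin below 0.075 m and z of jar_b in the frame of basin below 0.012 m and angle between jar_b's own z axis and vertical below 0.12 rad and value of joint lid_a above 1.45 rad) or (horizontal distance between jar_a and basin below 0.075 m and z of jar_a in the frame of basin below 0.012 m and angle between jar_a's own z axis and vertical below 0.12 rad and value of joint lid_b above 1.45 rad))), for 0.2 s.
At the end, for the whole second after the job is handed in: The jar whose lid binds stands upright (within 7 degrees), at rest, on the basin's floor, within 75 mm of its centre, lid at any angle; the other jar is still upright in its cup (within 20 mm of its start) with its lid fully open (over 1.45 rad); the basin is at rest (((horizontal distance between jar_b and basin below 0.075 m and z of jar_b in the frame of basin below 0.012 m and angle between each of jar_b, jar_a's own z axis and vertical below 0.12 rad and value of joint lid_a above 1.45 rad and height (world z) of jar_a below 0.01 m and distance of jar_a from where it was at the start of the episode below 0.02 m) or (horizontal distance between jar_a and basin below 0.075 m and z of jar_a in the frame of basin below 0.012 m and angle between each of jar_a, jar_b's own z axis and vertical below 0.12 rad and value of joint lid_b above 1.45 rad and height (world z) of jar_b below 0.01 m and distance of jar_b from where it was at the start of the episode below 0.02 m)) and linear speed of each of jar_b, jar_a, basin below 0.02 m/s); the robot touches nothing.
It fails at once if a jar is pulled up out of its cup by its lid (risen over 12 mm, the fingers bearing on the lid and not gripping the glass) (height (world z) of jar_a above 0.015 m and contact force between the fingers and lid_a above 1.5 N and contact force between the fingers and jar_a_c0 below 3 N).
It fails at once if a jar is pulled up out of its cup by its lid (risen over 12 mm, the fingers bearing on the lid and not gripping the glass) (height (world z) of jar_b above 0.015 m and contact force between the fingers and lid_b above 1.5 N and contact force between the fingers and jar_b_c0 below 3 N).
It fails at once if a jar is tipped over (more than 0.5 rad) (angle between any of jar_a, jar_b's own z axis and vertical above 0.5 rad).
It fails at once if the brush, soap dish or bottle is moved more than 40 mm (distance of any of brush, soap_dish, bottle from where it was at the start of the episode above 0.04 m).
It also fails if it takes over 72 s, if anything falls off the work surface, if the arm or the gripper's body presses on something with over 40 N, if the wrist force passes 120 N, or if a joint passes its speed limit or range.

## Robot

A 7-joint arm with a two-finger parallel gripper is mounted at the origin on the work surface. World frame = base frame: x ahead of the robot, y to its left, z up, the work surface at z = 0. Lengths are in m, angles in rad, forces in N, time in s.
With the tool pointing down it reaches from about 0.4 to 0.875 m from the base axis. Payload 4.4 kg.
Tool frame: the origin (TCP) lies midway between the tips of the shut fingers; the grasp point (between the pads) lies behind it (r.grasp_offset is the z of the grasp point in the tool frame, in m); z points along the fingers, y is the line along which they close (so a half turn about z gives the same grasp; the last joint's range is limited). The gripper opens to 85 mm and grips with 20 to 120 N. Pads are 22 mm wide; open, the fingers measure 114 mm over their backs; the gripper's body (76 mm by 85 mm) begins 54 mm behind the grasp point. The pads swing forward as they close: fully open they stand 13 mm farther back than shut.
Start: joints at [-1.383, 0.628, 0.038, 1.517, -0.027, 0.996, -0.02], TCP at [0.163, 0.629, 0.231] pointing down, gripper open.
Joint ranges: [-3.06, 3.06], [-0.37, 2.12], [-1.25, 1.32], [0.18, 2.47], [-1.1, 4.24], [0.23, 1.98], [-2.94, 2.94]. Speed limits (rad/s): [2.57, 2.57, 3.14, 3.14, 3.14, 3.14, 3.14].

## Interface

Orientations are given as a 3x3 rotation matrix whose columns are the frame's x, y, z axes.
In Python, from station import r gives the robot as it stands. The module is installed in compiled form; this text tells all that it offers.
- The arm moves only by the tool drive_tool, never from a script. Its argument "increments" is one flat list of numbers, 6 for each row, row after row: the shift along the world's x, y, z in cm, then the turn, a rotation vector about the world's x, y, z in degrees. In form: [dx, dy, dz, wx, wy, wz, dx, dy, dz, wx, wy, wz, ...]. A call has 1 to 8 rows; each row is the pose to reach, as a shift and turn from the pose commanded when the call began; what a row does not reach only later rows make up. A row lasts 1/10 s, in which the tool goes at most 50 mm and 8.59 degrees, less where a joint would pass 70% of its speed; a pose out of reach is approached as far as the arm can. A call with a gripper value outside its range is refused whole. "fingers" is the finger opening in cm, from 0 to 8.54, set as the call begins (left out, the last holds). The fingers move at their own pace and stop on an object; the grip force is fixed at half the most. Time passes only in rows, so rows that repeat a pose let the fingers close. It gives the time, the measured TCP pose, the force, the opening and the grip force at its end, in the units of the state.
- r.observe(): the state, without advancing time (a new reading comes with each control period).
- r.read_camera(name): name is "scene" or "top"; returns a dict with "image" (400x640x3 uint8, red, green, blue), "range_z" (400x640 float32, m along the optical axis (not along the pixel's ray), 0 where there is no reading), "intrinsics" (3x3 intrinsics, pixels), "k1" (the pictures are not rectified: a ray, as slopes to the right and down, at radius r is drawn at 1 + k1 r^2 times it, then the intrinsics apply), "origin" and "rotation" of the camera in the world. Camera axes: x right, y down, z forward; pixel columns grow to the right and rows downward; lengths in m; the calibration is good to about 2 mm. A picture is of the moment at which its call begins.
- r.job_done(): hands the job in; it is judged then, once.
Trained networks look in a picture, given as the dict that the camera call returned (one of the last four; its "shot" number tells which), for a name from the list of things; names that differ only in an ending like _2 or _b are one class to them, and where a whole thing is asked for, a point or a joint stands for the part that bears it (a point fixed in the world has none). Each returns a list of dicts, best first, with "confidence" (0 to 1); they miss things now and then, are a little off and sometimes report something else, mostly with a low value. They report only what shows in the picture. A call takes as long as a camera call. They do not tell look-alikes from the thing itself.
- r.spot_in(target, picture): "at" ([column, row] in pixels, amid what is visible of it).
The state is a dict: "clock": time; "q": joint angles; "qvel": joint speeds; "tau": joint torques, N m; "tcp_pos": TCP position; "ee_rot": TCP orientation; "wrist_force": force on the tool from outside, world axes, zero at the start; "ft_torque": the same for the moment, N m; "gripper_width": opening from 0.0 (shut) to 1.0 (fully open); "grasp_force": force on a finger pad.
Only numpy, scipy, OpenCV 4.12 (cv2) and the standard library are available. Lean on these libraries where they do the work, as an engineer would, in place of code of your own. Each camera call takes 0.05 s, during which the arm holds its last target. There are 200 camera calls.

## Working session

There is one attempt and no reset: what is moved stays moved. The work goes in short steps, Python scripts to look and compute and a tool call to move; the robot and the scene stay as the last step left them, time stands still between calls to the robot, and variables do not carry over. Pictures are saved under pics/ and viewed, at most 10 in all, crops included, and the job is handed in when it is done.

Besides the shell and the picture viewer there is one more tool, called after ">>>" as a command line: name --argument value ..., lists and objects as JSON in quotes. drive_tool: Moves the arm, as the interface text tells. Its arguments: {"type":"object","properties":{"increments":{"type":"array"},"fingers":{"type":"number"}},"required":["increments"]}

```bash
mkdir -p pics; cat > h.py <<'E'
import numpy as np, cv2
from station import r
def cam(n):
    return r.read_camera(n)
def save(p,name,crop=None,scale=1):
    im=p["image"][:,:,::-1]
    if crop: a,b,c,d=crop; im=im[b:d,a:c]
    cv2.imwrite("pics/"+name,cv2.resize(im,None,fx=scale,fy=scale,interpolation=cv2.INTER_CUBIC))
def pts(p,uv,z=None):
    """pixels -> world using range_z (or given world height z)"""
    K=p["intrinsics"];uv=np.atleast_2d(np.array(uv,float))
    d=np.stack([(uv[:,0]-K[0,2])/K[0,0],(uv[:,1]-K[1,2])/K[1,1]],1);u=d.copy()
    for _ in range(20): u=d/(1+p["k1"]*(u**2).sum(1,keepdims=True))
    ray=np.c_[u,np.ones(len(u))]
    R=np.array(p["rotation"]);o=np.array(p["origin"])
    if z is None:
        s=p["range_z"][uv[:,1].round().astype(int),uv[:,0].round().astype(int)][:,None]
        return o+(ray*s)@R.T
    w=ray@R.T
    return o+w*((z-o[2])/w[:,2:])
E
python3 - <<'E'
from h import *
np.set_printoptions(precision=3,suppress=True)
o=r.observe();print({k:np.round(v,3).tolist() for k,v in o.items()},r.grasp_offset)
for n in("scene","top"):
    p=cam(n);save(p,n+"0.png");print(n,p["origin"],p["rotation"])
    for t in("jar_a","tab_a","hinge_a","caddy","basin","brush","soap_dish","bottle"):
        for q in r.spot_in(t,p)[:4]:
            print(t,np.round(q["at"],1),round(q["confidence"],2),pts(p,[q["at"]])[0])
E
```

```text
{'clock': 0.0, 'q': [-1.383, 0.629, 0.038, 1.518, -0.027, 0.996, -0.02], 'qvel': [0.002, -0.0, 0.002, -0.001, -0.002, -0.001, -0.001], 'tau': [0.0, -56.34, 1.226, -19.345, 0.011, 0.01, -0.0], 'tcp_pos': [0.163, 0.629, 0.23], 'ee_rot': [[-0.968, 0.251, -0.0], [0.251, 0.968, -0.002], [-0.0, -0.002, -1.0]], 'wrist_force': [0.458, 0.02, 0.335], 'ft_torque': [0.031, -0.004, 0.007], 'grasp_force': 0.0, 'gripper_width': 0.998} -0.0187
scene [ 1.141 -0.416  0.963] [[ 0.544  0.635 -0.549]
 [ 0.839 -0.419  0.347]
 [-0.01  -0.649 -0.76 ]]
jar_a [411.9 179.5] 0.81 [0.6   0.219 0.117]
jar_a [270.4 181.2] 0.8 [ 0.372 -0.113  0.102]
jar_a [372.9 199. ] 0.74 [0.605 0.075 0.129]
jar_a [380.8 132.7] 0.67 [0.387 0.275 0.111]
tab_a [335.9 149.7] 0.81 [0.389 0.102 0.128]
tab_a [430.7 213.6] 0.6 [0.728 0.17  0.129]
tab_a [372.2 191.9] 0.58 [0.586 0.087 0.132]
tab_a [266.6 170. ] 0.57 [ 0.349 -0.11   0.126]
hinge_a [268.5 164.5] 0.87 [ 0.334 -0.095  0.128]
hinge_a [375.6 191.5] 0.84 [0.592 0.094 0.135]
hinge_a [332.4 150.2] 0.83 [0.387 0.091 0.129]
hinge_a [375.  123.8] 0.79 [0.358 0.272 0.129]
caddy [391.
[... 642 characters left out ...]
b_a [220.4 267. ] 0.79 [0.354 0.287 0.126]
tab_a [289.1 253.5] 0.7 [0.387 0.1   0.127]
hinge_a [238.7 186.2] 0.92 [0.573 0.236 0.128]
hinge_a [293.4 179.3] 0.89 [0.589 0.085 0.13 ]
hinge_a [222.3 266.1] 0.84 [0.356 0.282 0.124]
hinge_a [366.3 270. ] 0.81 [ 0.338 -0.108  0.126]
caddy [266.7 191.2] 0.96 [0.573 0.174 0.001]
caddy [289.  181.2] 0.37 [0.584 0.098 0.125]
caddy [241.1 186.6] 0.24 [0.571 0.229 0.132]
basin [390.1 171.7] 0.81 [ 0.624 -0.197  0.005]
brush [470.  201.2] 0.94 [ 0.527 -0.425  0.036]
soap_dish [183.8 220.3] 0.76 [0.489 0.417 0.026]
soap_dish [240.2 190.2] 0.52 [0.562 0.232 0.127]
soap_dish [242.4 185.6] 0.5 [0.575 0.226 0.127]
bottle [187.5 165.9] 0.83 [0.636 0.384 0.111]
```

View pics/scene0.png

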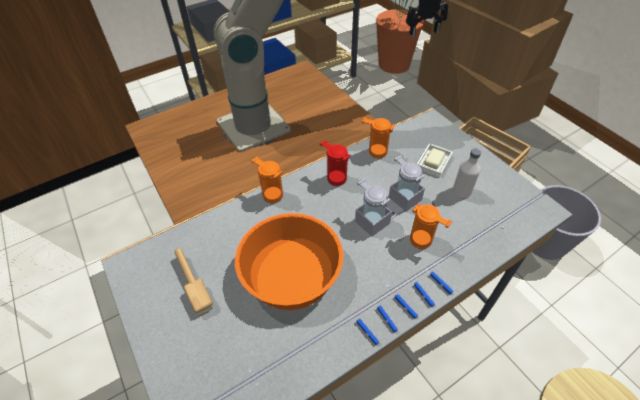

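```bash
python3 - <<'E'
from h import *
p=cam("top");save(p,"topc.png",(180,100,340,220),5)
p=cam("scene");save(p,"scc.png",(340,140,500,260),5)
E
```

```text
(no output)
```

View pics/topc.png

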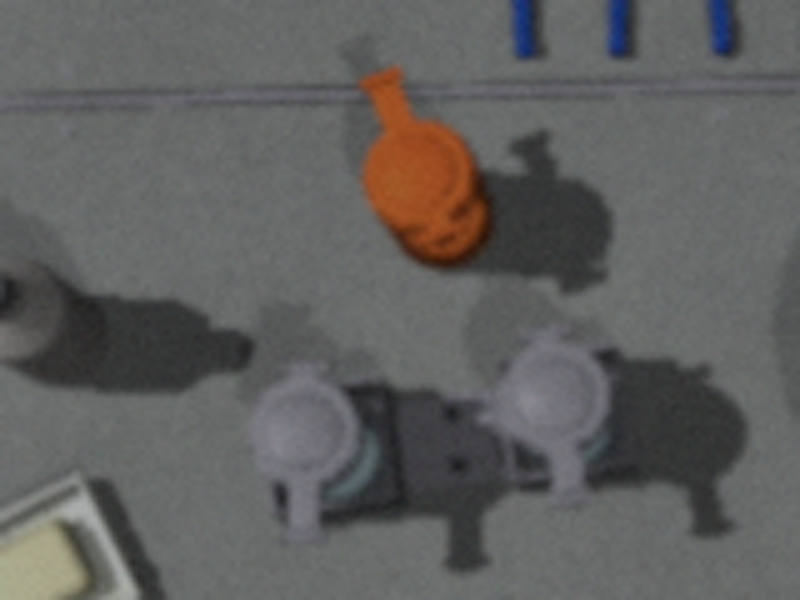

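View pics/scc.png

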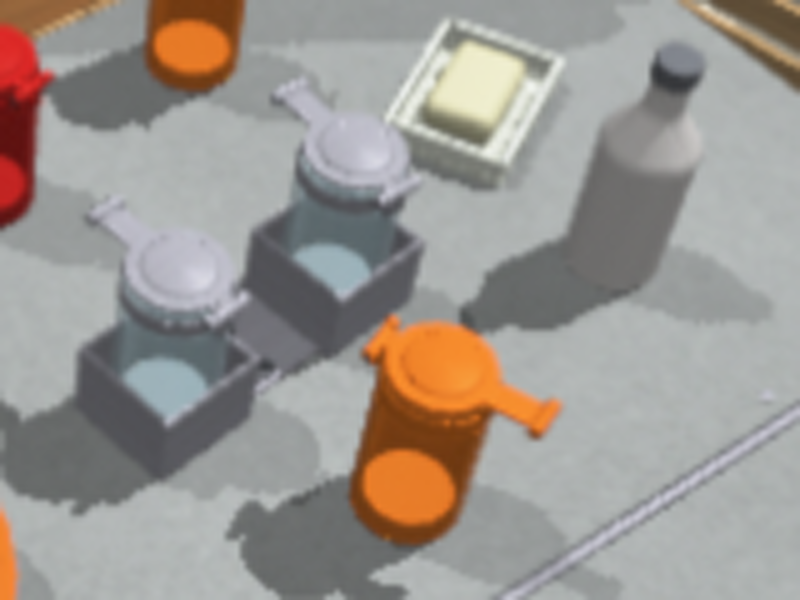

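The jars meant are the two grey-lidded ones in the grey steel cups. In scene they are at (375,195) and (411,172), in top at (290,179) and (241,187). The orange and red ones (scene (425,222), (337,165), (380,137), (270,181)) are decoys: wrong colour and not in the caddy. Both target tabs point toward the robot (-x).

```bash
cat > m.py <<'E'
from h import *
np.set_printoptions(precision=4,suppress=True)
vv,uu=np.mgrid[0:400,0:640]; UV=np.c_[uu.ravel(),vv.ravel()]
def cloud(n):
    p=cam(n); P=pts(p,UV); P[p["range_z"].ravel()==0]=9
    hsv=cv2.cvtColor(p["image"],cv2.COLOR_RGB2HSV).reshape(-1,3)
    return P,hsv
if __name__=="__main__":
  for n in("top","scene"):
    P,h=cloud(n)
    for c in((0.57,.09),(.57,.23)):
        m=(np.hypot(P[:,0]-c[0],P[:,1]-c[1])<.085)&(h[:,1]<70)&(P[:,2]>.105)&(P[:,2]<.16)
        Q=P[m]; ctr,_ ,_=cv2.fitLine(Q[:,:2].astype(np.float32),cv2.DIST_L2,0,.01,.01).reshape(-1)[:3] if 0 else (None,None,None)
        w,V=np.linalg.eigh(np.cov(Q[:,:2].T));v=V[:,1]*np.sign(V[0,1])
        t=(Q[:,:2]-Q[:,:2].mean(0))@v; e=Q[t<t.min()+.007]; f=Q[t>t.max()-.007]
        print(n,c,m.sum(),"mean",Q.mean(0),"yaw",np.degrees(np.arctan2(v[1],v[0])),"len",np.ptp(t),"tabend",e.mean(0),len(e),"hingeend",f.mean(0),"z",np.percentile(Q[:,2],[5,50,95]))
    m=(h[:,0]<20)&(h[:,1]>120)&(P[:,2]>.07)&(P[:,2]<.10)&(np.hypot(P[:,0]-.6,P[:,1]+.18)<.2)
    (x,y),R=cv2.minEnclosingCircle(P[m][:,:2].astype(np.float32)); 
    A=np.c_[2*P[m][:,:2],np.ones(m.sum())];s=np.linalg.lstsq(A,(P[m][:,:2]**2).sum(1),rcond=None)[0]
    print("basin",x,y,R,s[:2],np.sqrt(s[2]+s[0]**2+s[1]**2),m.sum())
    if n=="top":
        m=(h[:,1]<70)&(P[:,2]>.04)&(P[:,2]<.07)&(abs(P[:,0]-.57)<.09)&(abs(P[:,1]-.16)<.13)
        rect=cv2.minAreaRect(P[m][:,:2].astype(np.float32));print("caddy",rect)
E
python3 m.py
```

```text
top (0.57, 0.09) 538 mean [0.5846 0.0912 0.1249] yaw 7.777896056975279 len 0.10291667729690104 tabend [0.5319 0.0845 0.1276] 21 hingeend [0.6265 0.0976 0.1236] z [0.1156 0.1255 0.131 ]
top (0.57, 0.23) 539 mean [0.5687 0.23   0.1249] yaw 0.3714019236555338 len 0.10189604525596477 tabend [0.5158 0.23   0.1265] 27 hingeend [0.6107 0.2322 0.1236] z [0.1151 0.1255 0.1316]
basin 0.6084928512573242 -0.19067516922950745 0.13779443502426147 [ 0.6071 -0.1892] 0.12960641728249536 1369
caddy ((0.5833179950714111, 0.16180211305618286), (0.07450315356254578, 0.21491436660289764), 6.952137470245361)
scene (0.57, 0.09) 517 mean [0.5921 0.0881 0.1264] yaw 2.932671497625802 len 0.10444097701085271 tabend [0.5335 0.0851 0.1297] 16 hingeend [0.6292 0.0977 0.1235] z [0.1122 0.1284 0.1333]
scene (0.57, 0.23) 465 mean [0.5759 0.2273 0.1264] yaw -3.935563962469893 len 0.10228736825451967 tabend [0.5176 0.231  0.1304] 17 hingeend [0.6127 0.2323 0.1232] z [0.1118 0.1286 0.1336]
basin 0.6079990267753601 -0.18903782963752747 0.13831458985805511 [ 0.6098 -0.1895] 0.1293656446043365 1704
```

>>> drive_tool --increments '[5,-5,0,0,0,2,9,-10,0,0,0,5,13.5,-15,0,0,0,8,18,-20,0,0,0,11,22,-25,0,0,0,15.5,26,-29,0,0,0,15.5,28,-31,0,0,0,15.5,28,-31,0,0,0,15.5]' --fingers 5

```text
clock: 1.9
tcp_pos: [0.4323, 0.3307, 0.2316]
ee_rot: [[-1.0, -0.017, 0.001], [-0.017, 1.0, 0.001], [-0.001, 0.001, -1.0]]
wrist_force: [1.1, 0.9, -0.1]
gripper_width: 0.586
grasp_force: 0.0
```

>>> drive_tool --increments '[3,-3.5,0,0,0,0,6,-7,0,0,0,0,7.4,-8.8,0,0,0,0,7.4,-8.8,-3,0,0,0,7.4,-8.8,-5,0,0,0,7.4,-8.8,-6,0,0,0,7.4,-8.8,-6,0,0,0]'

```text
clock: 2.6
tcp_pos: [0.5042, 0.244, 0.1702]
ee_rot: [[-1.0, -0.017, -0.002], [-0.017, 1.0, -0.001], [0.002, -0.001, -1.0]]
wrist_force: [-0.0, -0.6, 0.1]
gripper_width: 0.586
grasp_force: 0.0
```

```bash
python3 - <<'E'
from h import *
o=r.observe();print(o["clock"],o["tcp_pos"],o["wrist_force"],o["q"])
p=cam("scene");save(p,"s1.png",(340,100,500,220),5)
E
```

```text
2.6 [0.50424646 0.24403476 0.17021513] [-0.04292544 -0.59596917  0.0547234 ] [-0.48779219  0.57752227 -0.01969622  1.8325895   0.01589387  0.73421876
  1.07166135]
```

View pics/s1.png

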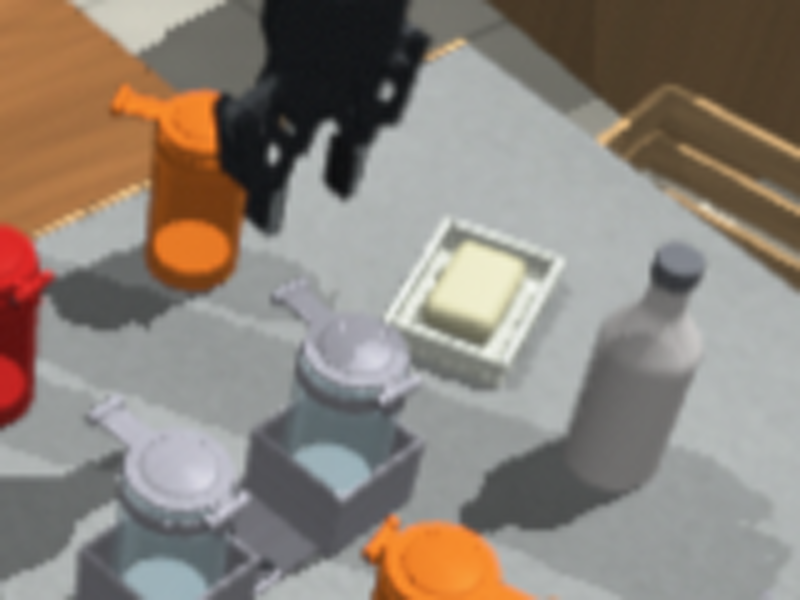

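The gripper is above and just in front of the left jar, with the fingers at crop (270,200) and (345,170) and that jar's tab at (290,290). Both lids are still down. Next I centre over the tab and descend.

>>> drive_tool --increments '[1.3,-1.35,0,0,0,0,1.3,-1.35,0,0,0,0,1.3,-1.35,-2,0,0,0,1.3,-1.35,-4,0,0,0,1.3,-1.35,-6,0,0,0,1.3,-1.35,-6,0,0,0]'

```text
clock: 3.25
tcp_pos: [0.5163, 0.2309, 0.11]
ee_rot: [[-1.0, -0.017, -0.003], [-0.017, 1.0, -0.001], [0.003, -0.001, -1.0]]
wrist_force: [-0.6, 0.1, 0.5]
gripper_width: 0.586
grasp_force: 0.0
```

>>> drive_tool --increments '[0,0,0,0,0,0,0,0,0,0,0,0,0,0,0,0,0,0,0,0,0,0,0,0,0,0,0,0,0,0,0,0,0,0,0,0]' --fingers 2.2

```text
clock: 3.85
tcp_pos: [0.5184, 0.2312, 0.1117]
ee_rot: [[-1.0, -0.017, 0.001], [-0.017, 1.0, 0.001], [-0.001, 0.001, -1.0]]
wrist_force: [-0.0, 1.3, -0.1]
gripper_width: 0.266
grasp_force: 28.6
```

>>> drive_tool --increments '[0,0,0.3,0,0,0,0.03,0,0.6,0,0,0,0.07,0,0.9,0,0,0,0.11,0,1.2,0,0,0,0.16,0,1.5,0,0,0,0.22,0,1.8,0,0,0,0.29,0,2.1,0,0,0,0.29,0,2.1,0,0,0]'

```text
clock: 4.65
tcp_pos: [0.521, 0.2307, 0.1327]
ee_rot: [[-1.0, -0.016, 0.0], [-0.016, 1.0, -0.0], [-0.0, -0.0, -1.0]]
wrist_force: [-0.4, 0.5, -1.6]
gripper_width: 0.265
grasp_force: 28.5
```

>>> drive_tool --increments '[0.04,0,0.15,0,0,0,0.08,0,0.3,0,0,0,0.13,0,0.45,0,0,0,0.13,0,0.45,0,0,0]'

```text
clock: 5.05
tcp_pos: [0.5222, 0.2308, 0.137]
ee_rot: [[-1.0, -0.017, -0.0], [-0.017, 1.0, -0.0], [0.0, -0.0, -1.0]]
wrist_force: [0.3, 0.5, -0.7]
gripper_width: 0.265
grasp_force: 28.5
```

>>> drive_tool --increments '[0.04,0,0.1,0,0,0,0.07,0,0.2,0,0,0,0.07,0,0.2,0,0,0]'

```text
clock: 5.35
tcp_pos: [0.5228, 0.2308, 0.1389]
ee_rot: [[-1.0, -0.017, -0.0], [-0.017, 1.0, -0.0], [0.0, -0.0, -1.0]]
wrist_force: [-1.4, 0.8, -1.3]
gripper_width: 0.261
grasp_force: 28.4
```

>>> drive_tool --increments '[0.04,0,0.1,0,0,0,0.08,0,0.2,0,0,0,0.08,0,0.2,0,0,0]'

```text
clock: 5.65
tcp_pos: [0.5236, 0.2307, 0.1409]
ee_rot: [[-1.0, -0.017, -0.0], [-0.017, 1.0, -0.0], [0.0, -0.0, -1.0]]
wrist_force: [-0.5, -0.1, -2.4]
gripper_width: 0.267
grasp_force: 28.4
```

>>> drive_tool --increments '[0.04,0,0.1,0,0,0,0.08,0,0.2,0,0,0,0.08,0,0.2,0,0,0]'

```text
clock: 5.95
tcp_pos: [0.5249, 0.2306, 0.1426]
ee_rot: [[-1.0, -0.016, 0.0], [-0.016, 1.0, -0.0], [-0.0, -0.0, -1.0]]
wrist_force: [1.2, 0.0, -6.9]
gripper_width: 0.264
grasp_force: 28.2
```

>>> drive_tool --increments '[0,0,0,0,0,0,0,0,0,0,0,0]'

```text
clock: 6.15
tcp_pos: [0.5246, 0.2306, 0.1426]
ee_rot: [[-1.0, -0.017, -0.0], [-0.017, 1.0, -0.0], [0.0, -0.0, -1.0]]
wrist_force: [1.9, 0.2, -7.4]
gripper_width: 0.264
grasp_force: 28.2
```

>>> drive_tool --increments '[0.02,0,0.05,0,0,0,0.04,0,0.1,0,0,0,0.04,0,0.1,0,0,0]'

```text
clock: 6.45
tcp_pos: [0.525, 0.2307, 0.1438]
ee_rot: [[-1.0, -0.017, 0.0], [-0.017, 1.0, -0.0], [-0.0, -0.0, -1.0]]
wrist_force: [1.8, 1.0, -6.6]
gripper_width: 0.263
grasp_force: 28.2
```

The left lid binds at about 0.33 rad: the force jumps from about 1 to 7 N. I ease off and release it.

>>> drive_tool --increments '[-0.04,0,-0.1,0,0,0,-0.07,0,-0.2,0,0,0,-0.07,0,-0.2,0,0,0]'

```text
clock: 6.75
tcp_pos: [0.5241, 0.2308, 0.1418]
ee_rot: [[-1.0, -0.017, -0.0], [-0.017, 1.0, 0.0], [0.0, 0.0, -1.0]]
wrist_force: [0.7, -0.8, -4.3]
gripper_width: 0.266
grasp_force: 28.2
```

>>> drive_tool --increments '[0,0,0,0,0,0,0,0,0,0,0,0,0,0,0,0,0,0,0,0,0,0,0,0,0,0,3,0,0,0,0,0,6,0,0,0,0,0,8,0,0,0,0,0,8,0,0,0]' --fingers 5

```text
clock: 7.55
tcp_pos: [0.5261, 0.2317, 0.225]
ee_rot: [[-1.0, -0.017, 0.006], [-0.017, 1.0, 0.003], [-0.006, 0.003, -1.0]]
wrist_force: [0.2, -0.4, 0.3]
gripper_width: 0.584
grasp_force: 0.0
```

```bash
python3 - <<'E'
from h import *
o=r.observe();print(o["clock"],o["tcp_pos"],o["wrist_force"])
p=cam("scene");save(p,"s2.png",(340,100,500,220),5)
E
python3 m.py
```

```text
7.55 [0.5261435  0.23167501 0.22496275] [ 0.17862709 -0.41144712  0.31340955]
top (0.57, 0.09) 536 mean [0.5846 0.0911 0.125 ] yaw 7.7458069382837325 len 0.10269211678100619 tabend [0.5323 0.0843 0.1271] 23 hingeend [0.6269 0.0973 0.1235] z [0.1161 0.1255 0.1313]
top (0.57, 0.23) 301 mean [0.5797 0.2233 0.1326] yaw 14.283144979837452 len 0.09827297476552989 tabend [0.5177 0.2269 0.1511] 17 hingeend [0.6093 0.235  0.1235] z [0.1148 0.1338 0.1485]
basin 0.6076534390449524 -0.18957805633544922 0.13730250298976898 [ 0.6071 -0.1892] 0.12966184276183423 1379
caddy ((0.5861012935638428, 0.1377575695514679), (0.07393179833889008, 0.16634872555732727), 6.903634548187256)
scene (0.57, 0.09) 516 mean [0.5921 0.0884 0.1264] yaw 3.036325099081251 len 0.09983254146276875 tabend [0.5351 0.0856 0.1299] 23 hingeend [0.6284 0.0977 0.1237] z [0.1121 0.1282 0.1332]
scene (0.57, 0.23) 525 mean [0.5757 0.227  0.1344] yaw -1.2221986793749415 len 0.10013446790201086 tabend [0.5194 0.2297 0.1555] 10 hingeend [0.6118 0.233  0.1235] z [0.1111 0.1372 0.1528]
basin 0.6063687801361084 -0.1880539506673813 0.13892611861228943 [ 0.61   -0.1896] 0.12932955600176138 1715
```

View pics/s2.png

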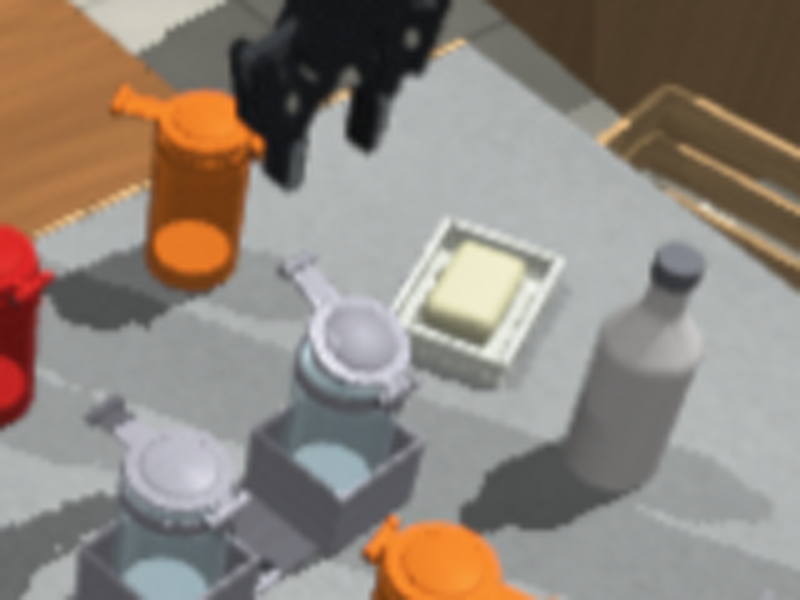

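The left lid stands slightly open at crop (350,320) with its jar seated in the cup. The right jar's tab is at (107,410), still down. I go there next.

>>> drive_tool --increments '[0.3,-5,0,0,0,3,0.6,-10,0,0,0,6.7,0.75,-14.7,0,0,0,6.7,0.75,-14.7,0,0,0,6.7,0.75,-14.7,-3,0,0,6.7,0.75,-14.7,-5,0,0,6.7,0.75,-14.7,-5,0,0,6.7]'

```text
clock: 8.4
tcp_pos: [0.5288, 0.0836, 0.1684]
ee_rot: [[-0.991, -0.133, -0.008], [-0.133, 0.991, -0.001], [0.008, -0.0, -1.0]]
wrist_force: [-1.3, 0.0, 0.1]
gripper_width: 0.585
grasp_force: 0.0
```

>>> drive_tool --increments '[0,0,-1,0,0,0,0,0,-2,0,0,0,0,0,-3,0,0,0,0,0,-3,0,0,0,0,0,-3,0,0,0]'

```text
clock: 8.9
tcp_pos: [0.5317, 0.0839, 0.1417]
ee_rot: [[-0.991, -0.133, -0.0], [-0.133, 0.991, -0.0], [0.0, 0.0, -1.0]]
wrist_force: [0.5, -0.1, -0.1]
gripper_width: 0.581
grasp_force: 0.0
```

>>> drive_tool --increments '[0.2,0.1,-1,0,0,0,0.2,0.1,-2,0,0,0,0.2,0.1,-3.1,0,0,0,0.2,0.1,-3.1,0,0,0,0.2,0.1,-3.1,0,0,0]'

```text
clock: 9.4
tcp_pos: [0.5334, 0.0847, 0.1102]
ee_rot: [[-0.991, -0.133, -0.001], [-0.133, 0.991, -0.0], [0.001, -0.0, -1.0]]
wrist_force: [-0.2, 1.5, 0.6]
gripper_width: 0.583
grasp_force: 0.0
```

>>> drive_tool --increments '[0,0,0,0,0,0,0,0,0,0,0,0,0,0,0,0,0,0,0,0,0,0,0,0,0,0,0,0,0,0,0,0,0,0,0,0]' --fingers 2.2

```text
clock: 10.0
tcp_pos: [0.5339, 0.0849, 0.1109]
ee_rot: [[-0.991, -0.133, 0.0], [-0.133, 0.991, 0.0], [-0.0, 0.0, -1.0]]
wrist_force: [-0.7, 0.3, 0.7]
gripper_width: 0.264
grasp_force: 28.9
```

>>> drive_tool --increments '[0.02,0,0.47,0,0,0,0.07,0.01,0.93,0,0,0,0.14,0.02,1.39,0,0,0,0.23,0.03,1.84,0,0,0,0.34,0.05,2.29,0,0,0,0.42,0.06,2.6,0,0,0,0.42,0.06,2.6,0,0,0]'

```text
clock: 10.7
tcp_pos: [0.5383, 0.0855, 0.1373]
ee_rot: [[-0.991, -0.133, 0.001], [-0.133, 0.991, 0.0], [-0.001, 0.0, -1.0]]
wrist_force: [0.1, 0.1, -1.4]
gripper_width: 0.264
grasp_force: 28.9
```

>>> drive_tool --increments '[0.07,0.01,0.2,0,0,0,0.14,0.02,0.4,0,0,0,0.14,0.02,0.4,0,0,0]'

```text
clock: 11.0
tcp_pos: [0.5396, 0.0856, 0.141]
ee_rot: [[-0.991, -0.133, 0.0], [-0.133, 0.991, 0.0], [-0.0, 0.0, -1.0]]
wrist_force: [0.8, 0.0, -1.8]
gripper_width: 0.26
grasp_force: 28.8
```

>>> drive_tool --increments '[0.07,0.01,0.2,0,0,0,0.15,0.02,0.4,0,0,0,0.15,0.02,0.4,0,0,0]'

```text
clock: 11.3
tcp_pos: [0.5411, 0.0858, 0.1451]
ee_rot: [[-0.991, -0.133, 0.0], [-0.133, 0.991, 0.0], [-0.0, 0.0, -1.0]]
wrist_force: [0.5, -0.4, -2.6]
gripper_width: 0.264
grasp_force: 28.8
```

>>> drive_tool --increments '[0.08,0.01,0.2,0,0,0,0.17,0.02,0.4,0,0,0,0.17,0.02,0.4,0,0,0]'

```text
clock: 11.6
tcp_pos: [0.5429, 0.0861, 0.1492]
ee_rot: [[-0.991, -0.133, 0.001], [-0.133, 0.991, 0.0], [-0.001, 0.0, -1.0]]
wrist_force: [0.7, 0.2, -1.7]
gripper_width: 0.265
grasp_force: 28.8
```

>>> drive_tool --increments '[0.37,0.05,0.68,0,0,0,0.86,0.12,1.47,0,0,0,1.45,0.2,2.21,0,0,0,2.09,0.28,2.88,0,0,0,2.8,0.38,3.49,0,0,0,3.58,0.48,4.02,0,0,0,4.39,0.59,4.47,0,0,0,4.39,0.59,4.47,0,0,0]'

```text
clock: 12.4
tcp_pos: [0.588, 0.0922, 0.1942]
ee_rot: [[-0.991, -0.133, 0.002], [-0.133, 0.991, 0.001], [-0.002, 0.0, -1.0]]
wrist_force: [-0.5, 1.0, -0.2]
gripper_width: 0.265
grasp_force: 28.6
```

>>> drive_tool --increments '[0.86,0.12,0.36,0,0,0,1.74,0.24,0.64,0,0,0,2.67,0.36,0.83,0,0,0,3.59,0.49,0.92,0,0,0,4.2,0.57,0.93,0,0,0,4.75,0.64,0.91,0,0,0,4.98,0.67,0.89,0,0,0,4.98,0.67,0.89,0,0,0]'

```text
clock: 13.2
tcp_pos: [0.6375, 0.0989, 0.2033]
ee_rot: [[-0.991, -0.133, 0.002], [-0.133, 0.991, 0.001], [-0.002, 0.0, -1.0]]
wrist_force: [-1.5, -0.2, 4.6]
gripper_width: 0.265
grasp_force: 28.9
```

>>> drive_tool --increments '[0.3,0.04,-0.03,0,0,0,0.5,0.07,-0.07,0,0,0,0.5,0.07,-0.07,0,0,0]'

```text
clock: 13.5
tcp_pos: [0.6425, 0.0996, 0.2029]
ee_rot: [[-0.991, -0.133, 0.003], [-0.133, 0.991, 0.001], [-0.003, 0.0, -1.0]]
wrist_force: [-0.7, -0.2, 5.3]
gripper_width: 0.267
grasp_force: 29.0
```

>>> drive_tool --increments '[0,0,0,0,0,0,0,0,0,0,0,0,0,0,0,0,0,0,0,0,0,0,0,0,0,0,3,0,0,0,0,0,6,0,0,0,0,0,9,0,0,0,0,0,9,0,0,0]' --fingers 5

```text
clock: 14.3
tcp_pos: [0.6439, 0.0998, 0.2965]
ee_rot: [[-0.991, -0.133, 0.009], [-0.133, 0.991, 0.002], [-0.009, 0.0, -1.0]]
wrist_force: [1.2, 0.1, 0.2]
gripper_width: 0.586
grasp_force: 0.0
```

```bash
python3 - <<'E'
from h import *
o=r.observe();print(o["clock"],o["tcp_pos"],o["wrist_force"],o["q"])
p=cam("scene");save(p,"s3.png",(300,80,500,230),4)
E
cat > m2.py <<'E'
from m import *
for n in("top","scene"):
    P,h=cloud(n)
    m=(np.hypot(P[:,0]-.575,P[:,1]-.231)<.05)&(h[:,1]<70)&(P[:,2]>.115)&(P[:,2]<.17);Q=P[m]
    print(n,"left lid",Q.min(0),Q.max(0))
    m=(np.hypot(P[:,0]-.635,P[:,1]-.097)<.05)&(h[:,1]<70)&(P[:,2]>.14)&(P[:,2]<.23);Q=P[m]
    if len(Q):print("right lid",Q.mean(0),Q.min(0),Q.max(0))
E
python3 m2.py
```

```text
14.3 [0.64388261 0.0997786  0.29646145] [1.20512587 0.0731036  0.19916733] [-0.17021549  0.56915552 -0.0455664   1.43548247  0.02737872  1.12863717
  1.48419158]
top left lid [0.527  0.2011 0.1151] [0.6142 0.2623 0.1528]
scene left lid [0.5254 0.1991 0.1158] [0.6159 0.2655 0.1562]
right lid [0.6347 0.0963 0.1783] [0.6271 0.0706 0.1409] [0.6392 0.1279 0.2235]
```

View pics/s3.png

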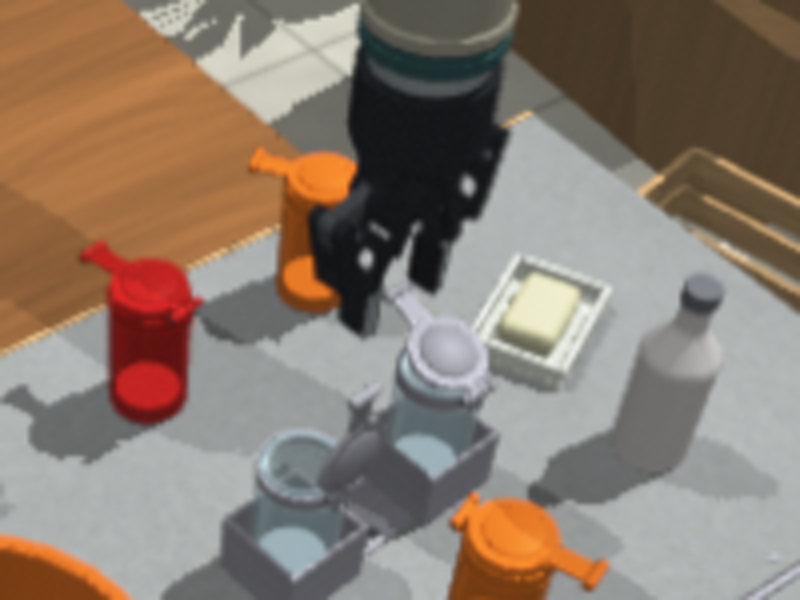

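The right lid is open past upright (crop (360,430), tab top z ≈ 0.224) and the left lid sits at about 0.3 rad (crop (440,340)), both jars seated. Now I go for the left jar's glass.

>>> drive_tool --increments '[-2,4,0,0,0,-2,-4,8,0,0,0,-5,-6,12,0,0,0,-6.7,-6.85,13.15,0,0,0,-6.7,-6.85,13.15,0,0,0,-6.7,-6.85,13.15,-4,0,0,-6.7,-6.85,13.15,-8,0,0,-6.7,-6.85,13.15,-8,0,0,-6.7]' --fingers 8.5

```text
clock: 15.25
tcp_pos: [0.5698, 0.2264, 0.206]
ee_rot: [[-1.0, -0.014, -0.011], [-0.014, 1.0, -0.007], [0.011, -0.006, -1.0]]
wrist_force: [-0.4, -0.4, 0.9]
gripper_width: 0.996
grasp_force: 0.0
```

>>> drive_tool --increments '[0,0,0,0,0,0,0,0,0,0,0,0]'

```text
clock: 15.45
tcp_pos: [0.5746, 0.2303, 0.2136]
ee_rot: [[-1.0, -0.015, 0.003], [-0.015, 1.0, 0.001], [-0.003, 0.001, -1.0]]
wrist_force: [0.7, 0.1, 0.8]
gripper_width: 0.997
grasp_force: 0.0
```

Descend to z 0.086.

>>> drive_tool --increments '[0.1,0.1,-2,0,0,0,0.1,0.1,-4,0,0,0,0.1,0.1,-6,0,0,0,0.1,0.1,-8,0,0,0,0.1,0.1,-9,0,0,0,0.1,0.1,-9,0,0,0]'

```text
clock: 16.05
tcp_pos: [0.574, 0.2316, 0.1218]
ee_rot: [[-1.0, -0.016, -0.0], [-0.016, 1.0, -0.0], [0.0, -0.0, -1.0]]
wrist_force: [-0.2, 0.6, 0.2]
gripper_width: 0.998
grasp_force: 0.0
```

>>> drive_tool --increments '[0,0,-1.2,0,0,0,0,0,-2.4,0,0,0,0,0,-3.6,0,0,0,0,0,-3.6,0,0,0,0,0,-3.6,0,0,0]'

```text
clock: 16.55
tcp_pos: [0.5735, 0.2317, 0.0852]
ee_rot: [[-1.0, -0.017, -0.001], [-0.017, 1.0, -0.0], [0.001, -0.0, -1.0]]
wrist_force: [-0.2, 0.1, -0.1]
gripper_width: 0.994
grasp_force: 0.0
```

>>> drive_tool --increments '[0,0,0,0,0,0,0,0,0,0,0,0,0,0,0,0,0,0,0,0,0,0,0,0,0,0,0,0,0,0,0,0,0,0,0,0]' --fingers 5

```text
clock: 17.15
tcp_pos: [0.5743, 0.2323, 0.0867]
ee_rot: [[-1.0, -0.017, 0.002], [-0.017, 1.0, 0.001], [-0.002, 0.001, -1.0]]
wrist_force: [-0.6, 0.7, 6.1]
gripper_width: 0.729
grasp_force: 66.0
```

>>> drive_tool --increments '[0,0,1,0,0,0,0,0,2,0,0,0,0,0,3,0,0,0,0,0,3,0,0,0]'

```text
clock: 17.55
tcp_pos: [0.574, 0.2319, 0.1172]
ee_rot: [[-1.0, -0.016, 0.001], [-0.016, 1.0, 0.001], [-0.001, 0.001, -1.0]]
wrist_force: [0.1, 0.4, -6.0]
gripper_width: 0.73
grasp_force: 68.0
```

>>> drive_tool --increments '[0,0,3,0,0,0,0,0,7,0,0,0,-2,0,11,0,0,0,-5,0,15,0,0,0,-7.5,0,17,0,0,0,-7.5,0,17,0,0,0,-7.5,0,17,0,0,0]'

```text
clock: 18.25
tcp_pos: [0.4977, 0.2316, 0.286]
ee_rot: [[-1.0, -0.018, -0.0], [-0.018, 1.0, -0.0], [0.0, -0.0, -1.0]]
wrist_force: [0.6, -1.1, -6.6]
gripper_width: 0.728
grasp_force: 70.5
```

>>> drive_tool --increments '[0,-4,0,0,0,0,0,-8,0,0,0,0,0,-12,0,0,0,0,0,-16,0,0,0,0,0,-20,0,0,0,0,0,-24,0,0,0,0,0,-28,0,0,0,0,0,-28,0,0,0,0]'

```text
clock: 19.05
tcp_pos: [0.4976, -0.0569, 0.2843]
ee_rot: [[-1.0, -0.005, -0.003], [-0.005, 1.0, -0.006], [0.003, -0.006, -1.0]]
wrist_force: [-0.1, 0.5, -5.8]
gripper_width: 0.729
grasp_force: 70.5
```

>>> drive_tool --increments '[2.5,-3,0,0,0,0,5.5,-6.5,0,0,0,0,8.5,-10,0,0,0,0,11,-13.5,0,0,0,0,11,-13.5,0,0,0,0,11,-13.5,0,0,0,0]'

```text
clock: 19.65
tcp_pos: [0.6078, -0.1846, 0.2829]
ee_rot: [[-1.0, -0.014, -0.005], [-0.014, 1.0, 0.001], [0.005, 0.001, -1.0]]
wrist_force: [-0.9, 1.6, -7.0]
gripper_width: 0.727
grasp_force: 70.4
```

```bash
python3 - <<'E'
from m import *
o=r.observe();print(o["tcp_pos"])
p=cam("scene");save(p,"s4.png",(200,100,440,300),3)
E
python3 m2.py
```

```text
[ 0.6078 -0.1846  0.2829]Traceback (most recent call last):
  File "m2.py", line 5, in <module>
    print(n,"left lid",Q.min(0),Q.max(0))
                       ~~~~~^^^
    return umr_minimum(a, axis, None, out, keepdims, initial, where)
ValueError: zero-size array to reduction operation minimum which has no identity
```

View pics/s4.png

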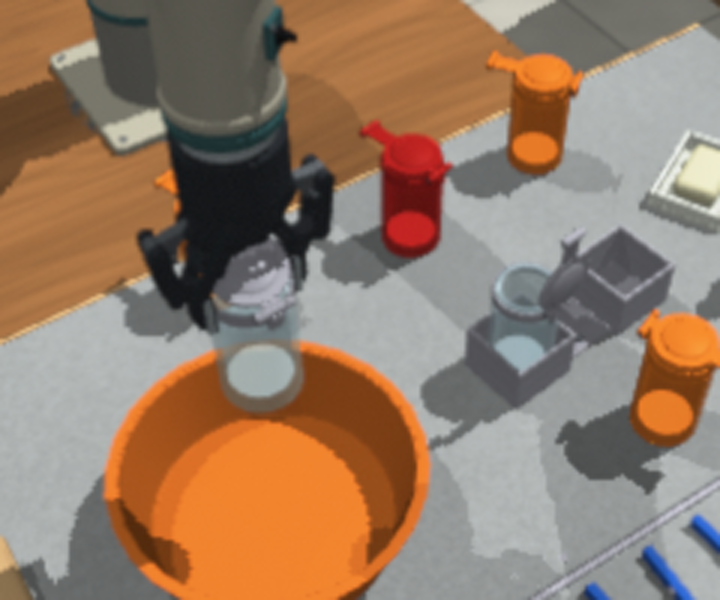

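The jar hangs upright over the basin at crop (255,330), and the other jar stays in its cup with its lid open at (570,280). I lower it.

>>> drive_tool --increments '[0,-0.5,-3,0,0,0,0,-0.5,-6.5,0,0,0,0,-0.5,-10,0,0,0,0,-0.5,-13,0,0,0,0,-0.5,-16,0,0,0,0,-0.5,-18,0,0,0,0,-0.5,-18,0,0,0,0,-0.5,-18,0,0,0]'

```text
clock: 20.55
tcp_pos: [0.6089, -0.1872, 0.1061]
ee_rot: [[-1.0, -0.018, 0.0], [-0.018, 1.0, 0.0], [-0.0, 0.0, -1.0]]
wrist_force: [1.3, 0.2, -5.3]
gripper_width: 0.729
grasp_force: 70.4
```

>>> drive_tool --increments '[0,0,-0.3,0,0,0,0,0,-0.6,0,0,0,0,0,-0.9,0,0,0,0,0,-0.9,0,0,0]'

```text
clock: 20.95
tcp_pos: [0.6085, -0.1882, 0.0967]
ee_rot: [[-1.0, -0.017, -0.0], [-0.017, 1.0, 0.0], [0.0, 0.0, -1.0]]
wrist_force: [0.3, -0.1, -6.6]
gripper_width: 0.727
grasp_force: 70.4
```

>>> drive_tool --increments '[0,0,-0.3,0,0,0,0,0,-0.6,0,0,0,0,0,-0.6,0,0,0]'

```text
clock: 21.25
tcp_pos: [0.6083, -0.188, 0.0901]
ee_rot: [[-1.0, -0.017, -0.001], [-0.017, 1.0, 0.0], [0.001, 0.0, -1.0]]
wrist_force: [-0.4, 0.2, -5.9]
gripper_width: 0.732
grasp_force: 70.4
```

>>> drive_tool --increments '[0,0,-0.1,0,0,0,0,0,-0.2,0,0,0,0,0,-0.2,0,0,0]'

```text
clock: 21.55
tcp_pos: [0.6091, -0.1882, 0.0892]
ee_rot: [[-1.0, -0.017, 0.001], [-0.017, 1.0, -0.0], [-0.001, -0.0, -1.0]]
wrist_force: [-0.2, 0.7, -2.3]
gripper_width: 0.731
grasp_force: 70.8
```

Touched down. I release and rise.

>>> drive_tool --increments '[0,0,-0.05,0,0,0,0,0,-0.05,0,0,0,0,0,-0.05,0,0,0,0,0,-0.05,0,0,0,0,0,-0.05,0,0,0,0,0,-0.05,0,0,0]' --fingers 8.5

```text
clock: 22.15
tcp_pos: [0.6088, -0.1882, 0.0883]
ee_rot: [[-1.0, -0.017, 0.0], [-0.017, 1.0, -0.0], [-0.0, -0.0, -1.0]]
wrist_force: [0.5, 0.2, 0.5]
gripper_width: 0.993
grasp_force: 0.0
```

>>> drive_tool --increments '[0,0,2,0,0,0,0,0,5,0,0,0,0,0,9,0,0,0,0,0,13,0,0,0,0,0,17,0,0,0,-3,0,20,0,0,0,-10,0,20,0,0,0,-15,0,20,0,0,0]'

```text
clock: 22.95
tcp_pos: [0.4779, -0.1883, 0.2891]
ee_rot: [[-1.0, -0.017, 0.002], [-0.017, 1.0, -0.001], [-0.002, -0.001, -1.0]]
wrist_force: [-0.1, -0.8, -0.0]
gripper_width: 0.993
grasp_force: 0.0
```

```bash
python3 - <<'E'
from m import *
o=r.observe();print(o["tcp_pos"],o["wrist_force"],o["gripper_width"])
p=cam("scene");save(p,"s5.png",(200,100,440,300),3)
P,h=cloud("top")
for n,c,lo,hi in(("basin jar",(.608,-.19),.115,.17),("right jar",(.592,.092),.1,.23)):
    m=(np.hypot(P[:,0]-c[0],P[:,1]-c[1])<.07)&(h[:,1]<70)&(P[:,2]>lo)&(P[:,2]<hi);Q=P[m];print(n,Q.min(0),Q.max(0),Q.mean(0))
E
```

```text
[ 0.4779 -0.1883  0.2891] [-0.0872 -0.8396 -0.0076] 0.9933008229646101
basin jar [ 0.5553 -0.2175  0.1156] [ 0.6496 -0.1561  0.1583] [ 0.606  -0.1855  0.1365]
right jar [0.5593 0.0621 0.1004] [0.6371 0.1272 0.2239] [0.608  0.0947 0.1383]
```

View pics/s5.png

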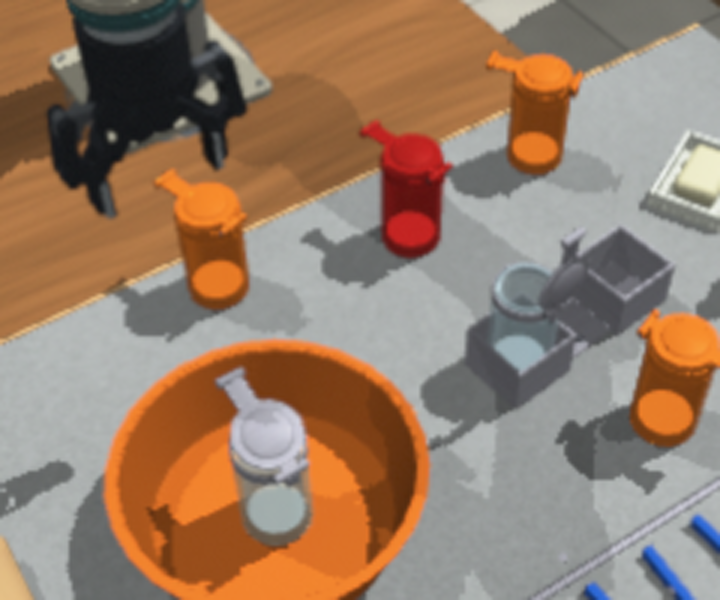

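The binding jar stands upright near the basin's centre (crop (275,470)). The free jar is in its cup with its lid open (540,300), and the arm is clear of everything.

```bash
python3 -c "
from station import r
print(r.job_done())"
```

```text
the job is handed in; nothing more can be done
None
```

I handed the job in at about 23 s of the 72 s: the jar with the binding lid stands upright near the middle of the basin, the free jar is still in its cup with its lid fully open, and the arm is clear; no verdict was returned.

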